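# Run the sample slide home under the spark head

### The job

Bring the sample under the spark head of the small test stand: press the round lock button on the sliding carriage, keep it held down while you push the carriage along its rails right up against the end stop (the head's column), then let go so that the button springs up and the carriage is locked there. Do not pick anything up: the metal sample disc rides along in its recess, the carriage must not be forced or moved on with the button up, and the spare disc, tin and brush nearby stay where they are.

Things in the scene. Friction and masses are not known exactly. Their poses are not given: they have to be found in the camera images.
- stand: Fixed test stand: grey base plate 120 x 360 mm with two steel rails; origin at the centre of its underside on the bench, x across the rails, y along them: the carriage slides level, towards +y of this frame. It stands anywhere about the bench, turned up to 0.65 rad either way; its y axis points roughly to the robot's left.
- carriage (a joint): Travel of the aluminium carriage (92 mm wide, 170 mm long, top 45 mm above the bench) along the stand's +y, m: 0 at the start, 0.130 against the end stop. Unlocked, it slides with about 2 N of friction. A rack under it with a notch each 13 mm catches it wherever the button comes up; in a notch it has 1.5 mm of play.
- lock (a joint): Depth of the round black lock button in the carriage, m: 0 up (locked), 0.008 fully down. Spring: about 2.3 N to start, 5.9 N fully down. The lock is free from 0.0045 on; keep it deeper than that all the way. It springs up by itself in the notch at the end stop.
- button_top (a point): Centre of the button's flat top, 40 mm across; 59 mm above the bench when up and 51 mm when fully down. It rides on the carriage, on the stand's centre line, 125 mm behind the stand's origin (-y) at the start.
- lip (a point): Middle of the top edge of the upright push lip of the carriage, on its face towards the button: 70 mm wide, 9.5 mm thick, its top 79 mm above the bench. It stands on the -y side of the button, its face 25.5 mm from the button's centre, so a fingertip on the button can push the carriage by friction and cannot slip back farther than the lip.
- recess (a point): Middle of the floor of the round recess (42 mm across, 6 mm deep, floor 39 mm above the bench) in the carriage in which the sample disc lies, 92.5 mm ahead (+y) of the button's centre.
- sample_center (a point): Centre of the loose metal sample disc in the recess, 40 mm across, 16 mm high, 55 g; it stands 10 mm proud of the carriage.
- spare_center (a point): Bystander: centre of a like disc lying on the bench beside the stand, 40 mm across, 16 mm high.
- tin_center (a point): Bystander: centre of a round steel tin, 60 mm across, 55 mm high, on the bench beside the stand.
- brush_grip (a point): Bystander: the grip of a wooden hand brush, 170 mm long, lying on the bench beside the stand.
- end_stop (a point): Middle of the end stop: the face, 140 mm from the stand's origin along +y, 55 mm above the bench, of the grey-painted column (100 mm wide, 40 mm thick, 116 mm high) at the stand's +y end. A head arm 50 mm wide reaches 77 mm out from this face over the carriage, 90 to 116 mm above the bench, with a short electrode under it that clears the sample disc.
Things that resemble listed ones, but are neither listed nor needed, are in the scene too. What is shaped like the part that bears sample_center but red or yellow is not meant.

How it is judged:
By the outcome, as a careful person would: the job done as asked, in the order asked, and still so for the second after the job is handed in, with the robot touching nothing.
It also fails if it takes over 38 s, if anything falls off the work surface, if the arm or the gripper's body presses on something with over 40 N, if the wrist force passes 120 N, or if a joint passes its speed limit or range.

### The arm

A 7-joint arm with a two-finger parallel gripper is mounted at the origin on the work surface. World frame = base frame: x ahead of the robot, y to its left, z up, the work surface at z = 0. Lengths are in m, angles in rad, forces in N, time in s.
With the tool pointing down it reaches from about 0.425 to 0.925 m from the base axis. Payload 6.8 kg.
Tool frame: the origin (TCP) lies on the front face of the gripper's body, between the roots of the fingers; the fingertips stand 73 mm ahead of it and the grasp point (between the pads) lies 54 mm ahead of it; z points along the fingers, y is the line along which they close (so a half turn about z gives the same grasp; the last joint's range is limited). The gripper opens to 85 mm and grips with 20 to 120 N. Pads are 22 mm wide; open, the fingers measure 114 mm over their backs; the gripper's body (76 mm by 85 mm) begins 54 mm behind the grasp point. The pads swing forward as they close: fully open they stand 13 mm farther back than shut.
Start: joints at [-1.437, 0.477, 0.022, 1.555, -0.011, 1.109, -0.083], TCP at [0.162, 0.655, 0.304] pointing down, gripper open.
Joint ranges: [-2.96, 2.96], [-0.34, 2.1], [-1.41, 1.46], [0.24, 2.44], [-1.37, 4.51], [0.17, 1.92], [-2.96, 2.96]. Speed limits (rad/s): [2.39, 2.39, 3.14, 3.14, 3.14, 3.14, 3.14].

### API

Orientations are given as a unit quaternion [w, x, y, z].
In Python, from station import bot, optics gives the robot as it stands.
- The arm moves only by the tool drive_tool, never from a script. Its argument "deltas" is a list of rows, each an object with "gripper": the closure in counts, from 0 (fully open) to 255 (shut); "offset": the shift along the tool's x, y, z in units of 1000 mm (1.0 is 1000 mm), a list of three; "angular": the turn, a rotation vector about the tool's x, y, z in units of 45 degrees (1.0 is 45 degrees), a list of three. In form: [{"gripper": gripper, "offset": [dx, dy, dz], "angular": [rx, ry, rz]}, ...]. A call has 1 to 5 rows; each row is the pose to reach, as a shift and turn from the pose commanded when the call began, along the tool's axes at that moment; what a row does not reach only later rows make up. A row lasts 1/10 s, in which the tool goes at most 50 mm and 8.59 degrees, less where a joint would pass 70% of its speed; a pose out of reach is approached as far as the arm can. A call with a number of a shift or a turn outside -1 to 1 is refused whole. A call with a gripper value outside its range is refused whole. The fingers move at their own pace and stop on an object; "grip_force" is the grip in N (left out, the last holds). Time passes only in rows, so rows that repeat a pose let the fingers close. It gives the time, the measured TCP pose, the force, the opening and the grip force at its end, in the units of the state.
- bot.get_obs(): the state, without advancing time (a new reading comes with each control period).
- optics.read_camera(name): name is "scene" or "top"; returns the picture (384x512x3 uint8, blue, green, red); there is no depth.
- optics.camera_model(name): a dict with "fx", "fy", "cx", "cy" (pixels), "cam_to_world" (4x4, takes a point from camera to world coordinates). Camera axes: x right, y up, looking along -z (the intrinsics and any distortion apply to the point x, -y, -z); pixel columns grow to the right and rows downward; lengths in m; the calibration is good to about 2 mm. A picture is of the moment at which its call begins. camera_model takes no time and is no camera call.
- bot.hand_in(): hands the job in; it is judged then, once.
The state is a dict: "t": time; "q": joint angles; "joint_vel": joint speeds; "joint_torque": joint torques, N m; "eef_pos": TCP position; "tool_rot": TCP orientation; "contact_force": force on the tool from outside, world axes, zero at the start; "torque": the same for the moment, N m; "gripper_width": opening from 0.0 (shut) to 1.0 (fully open); "grasp_force": force on a finger pad.
Only numpy, scipy, OpenCV 4.12 (cv2) and the standard library are available. Lean on these libraries where they do the work, as an engineer would, in place of code of your own. Each camera call takes 0.05 s, during which the arm holds its last target. There are 200 camera calls.

## Working session

There is one attempt and no reset: what is moved stays moved. The work goes in short steps, Python scripts to look and compute and a tool call to move; the robot and the scene stay as the last step left them, time stands still between calls to the robot, and variables do not carry over. Pictures are saved under pics/ and viewed, at most 10 in all, crops included, and the job is handed in when it is done.

Besides the shell and the picture viewer there is one more tool, called after "Request:" as name([rows], argument=value, ...), one row to a line, values as JSON. drive_tool: Moves the arm, as the interface text tells. Its arguments: {"type":"object","properties":{"deltas":{"type":"array"},"grip_force":{"type":"number"}},"required":["deltas"]}

```bash
mkdir -p pics; python3 - <<'E'
from station import bot, optics
import cv2
for n in("scene","top"):
    cv2.imwrite(f"pics/{n}0.png",optics.read_camera(n)); print(n,optics.camera_model(n))
print(bot.get_obs())
E
```

```text
scene {'fx': 363.1307218008189, 'fy': 363.1307218008189, 'cx': 256.7621884884524, 'cy': 190.91162851972507, 'cam_to_world': array([[ 7.15718434e-01, -4.70667396e-01,  5.15964462e-01,
         9.25225924e-01],
       [ 6.98388744e-01,  4.81781075e-01, -5.29282682e-01,
        -3.61783644e-01],
       [ 5.34188603e-04,  7.39161145e-01,  6.73528408e-01,
         5.29137654e-01],
       [ 0.00000000e+00,  0.00000000e+00,  0.00000000e+00,
         1.00000000e+00]])}
top {'fx': 441.10622655962857, 'fy': 441.10622655962857, 'cx': 258.64220674319864, 'cy': 190.87615033349044, 'cam_to_world': array([[ 0.03048847,  0.99583357, -0.08594161,  0.48241798],
       [-0.99947273,  0.02941299, -0.01375301, -0.00936826],
       [-0.01116791,  0.08631561,  0.99620525,  0.97616139],
       [ 0.        ,  0.        ,  0.        ,  1.        ]])}
{'t': 0.1, 'q': array([-1.4371099 ,  0.47774034,  0.02234983,  1.55631889, -0.01149217,
        1.10930033, -0.08309153]), 'joint_vel': array([-5.63560698e-05, -8.67501964e-04,  1.76596471e-03,  1.66095643e-04,
        5.29907166e-04,  1.24902541e-03,  3.87371339e-04]), 'joint_torque': array([ 4.76159767e-03, -5.97763145e+01,  1.61341891e+00, -2.81954437e+01,
        1.27798511e-02,  5.02995565e-03,  1.76347368e-05]), 'eef_pos': array([0.16153135, 0.65497582, 0.30302185]), 'tool_rot': array([-3.41050098e-05,  1.20586026e-01,  9.92702543e-01, -8.18586206e-04]), 'contact_force': array([ 0.70111977,  0.34036217, -0.35463319]), 'torque': array([ 0.00646428,  0.02817677, -0.02943039]), 'grasp_force': 0.0, 'gripper_width': 0.9999260915432334}
```

View pics/scene0.png

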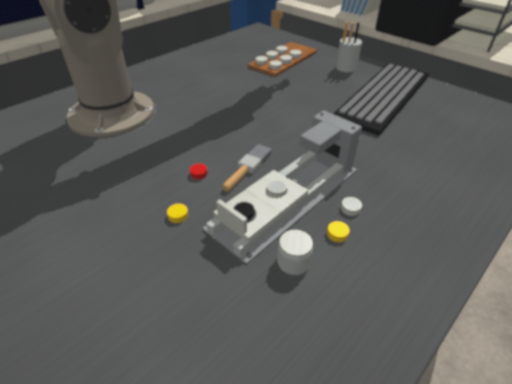

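View pics/top0.png

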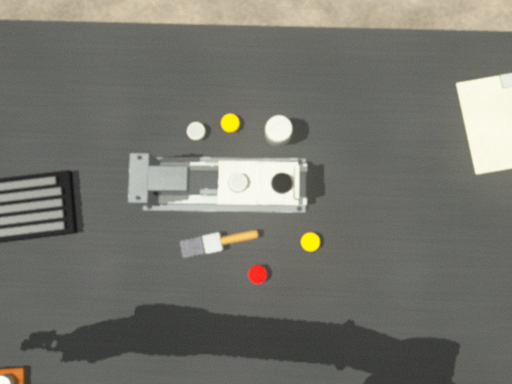

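The top view shows the stand with its +y end to the left: column at about (139,178), sample disc (238,182), black button (282,183). In the scene view the button is at (244,211) and the disc at (276,188). The tin, spare disc and brush are clear of the stand.

```bash
cat > h.py <<'E'
import numpy as np, cv2
from station import bot, optics
def ray(n,u,v):
    m=optics.camera_model(n); T=m["cam_to_world"]
    d=T[:3,:3]@np.array([(u-m["cx"])/m["fx"],-(v-m["cy"])/m["fy"],-1]); return T[:3,3],d
def atz(n,u,v,z):
    o,d=ray(n,u,v); return o+d*(z-o[2])/d[2]
def tri(a,b):
    (o1,d1),(o2,d2)=ray("top",*a),ray("scene",*b)
    s=np.linalg.lstsq(np.c_[d1,-d2],o2-o1,rcond=None)[0]; p,q=o1+s[0]*d1,o2+s[1]*d2
    return (p+q)/2,np.linalg.norm(p-q)
def dark(img,c,r=16,th=70):
    g=cv2.cvtColor(img,cv2.COLOR_BGR2GRAY); k=(g<th).astype(np.uint8)
    n,l,s,ce=cv2.connectedComponentsWithStats(k); i=l[c[1],c[0]]; return ce[i],s[i]
E
python3 - <<'E'
from h import *
t=cv2.imread("pics/top0.png"); s=cv2.imread("pics/scene0.png")
a,sa=dark(t,(282,183)); b,sb=dark(s,(244,211)); print(a,sa,b,sb)
print("button",tri(a,b),atz("top",*a,.059),atz("scene",*b,.059))
print("disc",tri((238,182),(276,188)),atz("top",238,182,.055))
A=cv2.resize(t[140:225,115:320],None,fx=3.5,fy=3.5,interpolation=2); B=cv2.resize(s[105:260,195:370],None,fx=3.5,fy=3.5,interpolation=2)[:,:]
A=cv2.copyMakeBorder(A,0,0,0,max(0,B.shape[1]-A.shape[1]),0);B=cv2.copyMakeBorder(B,0,0,0,A.shape[1]-B.shape[1],0)
o=np.vstack([A,B]);print(o.shape);cv2.imwrite("pics/c1.png",cv2.resize(o,None,fx=.7,fy=.7))
E
```

```text
[257.81925564 176.76564746] [     0      0    512    384 177361] [245.75661376 209.83597884] [236 203  18  18 189]
button (array([ 0.58100987, -0.00978527,  0.03566207]), np.float64(0.04106646215890323)) [0.59111978 0.00591916 0.059     ] [ 0.5864361  -0.04287972  0.059     ]
disc (array([0.57967726, 0.04742024, 0.05020226]), np.float64(0.0004079703121635488)) [0.57931526 0.04727296 0.055     ]
(840, 718, 3)
```

View pics/c1.png

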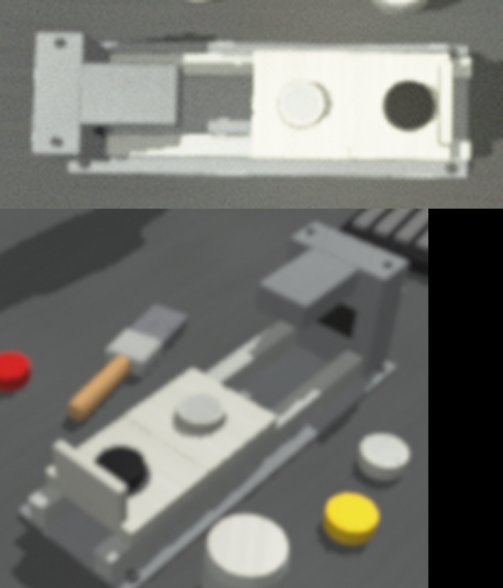

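The crop shows the button whole in the top view at about (281.9,182.9), with the lip on its right, and the disc at (238.3,182). The column's top is centred at about (138.9,178). In the scene view the lip partly hides the button, at about (244.8,211.3).

```bash
python3 - <<'E'
from h import *
t=cv2.imread("pics/top0.png"); s=cv2.imread("pics/scene0.png")
g=cv2.cvtColor(t,6).astype(float)[170:196,268:295]; w=(cv2.GaussianBlur(g,(3,3),0)<110); y,x=np.nonzero(w); n=(np.hypot(x+268-282,y+170-183)<11)
a=(x[n].mean()+268,y[n].mean()+170); print("px",a)
print("button",tri(a,(244.8,211.3)))
b=atz("top",*a,.059);d=atz("top",238.3,182,.055);c=atz("top",138.9,178,.116)
print(b,d,c,"dist",np.linalg.norm((d-b)[:2]),np.linalg.norm((c-b)[:2]),"exp .0925 .285")
for p in(d,c): print("yaw(y axis from +Y, ccw)",np.arctan2(-(p-b)[0],(p-b)[1]))
# column: corners
for px in((37,33),(82,33),(82,153),(33,153)): print(atz("top",115+px[0]/2.45,140+px[1]/2.45,.116))
for px in((254,50),(450,50),(446,158),(254,160)): print(atz("top",115+px[0]/2.45,140+px[1]/2.45,.045))
E
```

```text
px (np.float64(281.8561151079137), np.float64(182.6043165467626))
button (array([ 0.58211517, -0.04363723,  0.05246148]), np.float64(0.0033723278218101703))
[ 0.58031168 -0.04466057  0.059     ] [0.57933374 0.04664256 0.055     ] [0.57509276 0.23889568 0.116     ] dist 0.09130836821077477 0.2836042743449039 exp .0925 .285
yaw(y axis from +Y, ccw) 0.010710534382572827
yaw(y axis from +Y, ccw) 0.01840315786010933
[0.62336444 0.25898537 0.116     ]
[0.62440535 0.22255646 0.116     ]
[0.52751324 0.21750254 0.116     ]
[0.52634136 0.25678662 0.116     ]
[0.62546046 0.09073601 0.045     ]
[ 0.63036241 -0.07974574  0.045     ]
[ 0.53630514 -0.07843374  0.045     ]
[0.52963041 0.08706154 0.045     ]
```

```bash
cat >> h.py <<'E'
from scipy.spatial.transform import Rotation as R
def goal(p,yaw):  # tool down, tool y at world angle yaw
    return np.array(p),R.from_matrix(np.array([[np.sin(yaw),np.cos(yaw),0],[-np.cos(yaw),np.sin(yaw),0],[0,0,-1]]))
def delta(p,yaw):
    o=bot.get_obs(); q=o["tool_rot"]; r=R.from_quat([q[1],q[2],q[3],q[0]]); P,G=goal(p,yaw)
    print("t",round(o["t"],2),"pos",o["eef_pos"].round(4),"F",o["contact_force"].round(2),"w",round(o["gripper_width"],3))
    print("offset",r.inv().apply(P-o["eef_pos"]).round(4),"ang",((r.inv()*G).as_rotvec()/(np.pi/4)).round(3))
E
python3 -c "
from h import *
delta([.581,-.044,.20],.025)"
```

```text
Traceback (most recent call last):
  File "h.py", line 19, in delta
    o=bot.get_obs(); q=o["tool_rot"]; r=R.from_quat([q[1],q[2],q[3],q[0]]); P,G=goal(p,yaw)
                                                                                ~~~~^^^^^^^
  File "h.py", line 17, in goal
    return np.array(p),R.from_matrix(np.array([[np.sin(yaw),np.cos(yaw),0],[-np.cos(yaw),np.sin(yaw),0],[0,0,-1]]))
                       ~~~~~~~~~~~~~^^^^^^^^^^^^^^^^^^^^^^^^^^^^^^^^^^^^^^^^^^^^^^^^^^^^^^^^^^^^^^^^^^^^^^^^^^^^^^^
  File "scipy/spatial/transform/_rotation.pyx", line 1143, in scipy.spatial.transform._rotation.Rotation.from_matrix
ValueError: Non-positive determinant (left-handed or null coordinate frame) in rotation matrix 0: [[ 0.0249974   0.99968752  0.        ]
 [-0.99968752  0.0249974   0.        ]
 [ 0.          0.         -1.        ]].
```

```bash
sed -i 's/\[\[np.sin(yaw),np.cos(yaw),0\],\[-np.cos(yaw)/[[-np.sin(yaw),np.cos(yaw),0],[np.cos(yaw)/' h.py
python3 -c "
from h import *
delta([.581,-.044,.20],.025)"
```

```text
t 0.1 pos [0.1615 0.655  0.303 ] F [ 0.7   0.34 -0.35] w 1.0
offset [-0.5746 -0.5781  0.104 ] ang [-2.00e-03  1.00e-03  1.66e+00]
```

Request:
drive_tool([
  {"gripper": 255, "offset": [-0.035, -0.035, 0], "angular": [0, 0, 0.1]},
  {"gripper": 255, "offset": [-0.07, -0.07, 0], "angular": [0, 0, 0.2]},
  {"gripper": 255, "offset": [-0.105, -0.105, 0], "angular": [0, 0, 0.3]},
  {"gripper": 255, "offset": [-0.14, -0.14, 0], "angular": [0, 0, 0.4]},
  {"gripper": 255, "offset": [-0.175, -0.175, 0], "angular": [0, 0, 0.5]},
], grip_force=40)

```text
t: 0.6
eef_pos: [0.2903, 0.4415, 0.3036]
tool_rot: [-0.0, 0.314, 0.95, -0.0]
contact_force: [0.9, -0.3, -0.8]
gripper_width: 0.143
grasp_force: 0.0
```

```bash
python3 -c "
from h import *
delta([.581,-.044,.30],.025)"
```

```text
t 0.6 pos [0.2903 0.4415 0.3036] F [ 0.86 -0.3  -0.83] w 0.143
offset [-0.5226 -0.217   0.0037] ang [-1.000e-03  0.000e+00  1.156e+00]
```

Request:
drive_tool([
  {"gripper": 255, "offset": [-0.045, -0.018, 0], "angular": [0, 0, 0.1]},
  {"gripper": 255, "offset": [-0.09, -0.036, 0], "angular": [0, 0, 0.2]},
  {"gripper": 255, "offset": [-0.135, -0.055, 0], "angular": [0, 0, 0.3]},
  {"gripper": 255, "offset": [-0.18, -0.074, 0], "angular": [0, 0, 0.4]},
  {"gripper": 255, "offset": [-0.225, -0.093, 0], "angular": [0, 0, 0.5]},
])

```text
t: 1.1
eef_pos: [0.4162, 0.2333, 0.3038]
tool_rot: [-0.0, 0.493, 0.87, 0.0]
contact_force: [1.1, 1.2, 0.8]
gripper_width: 0.001
grasp_force: 0.0
```

```bash
python3 -c "
from h import *
delta([.581,-.044,.25],.025)"
```

```text
t 1.1 pos [0.4162 0.2333 0.3038] F [1.11 1.23 0.83] w 0.001
offset [-0.3226 -0.0014  0.0538] ang [-0.    -0.     0.656]
```

Request:
drive_tool([
  {"gripper": 255, "offset": [-0.045, 0, 0], "angular": [0, 0, 0.13]},
  {"gripper": 255, "offset": [-0.09, 0, 0], "angular": [0, 0, 0.26]},
  {"gripper": 255, "offset": [-0.135, 0, 0], "angular": [0, 0, 0.39]},
  {"gripper": 255, "offset": [-0.18, 0, 0.01], "angular": [0, 0, 0.52]},
  {"gripper": 255, "offset": [-0.225, 0, 0.02], "angular": [0, 0, 0.65]},
])

```text
t: 1.6
eef_pos: [0.5327, 0.0412, 0.2838]
tool_rot: [0.0, 0.697, 0.717, 0.0]
contact_force: [0.4, 1.0, 0.6]
gripper_width: 0.002
grasp_force: 0.0
```

```bash
python3 -c "
from h import *
delta([.581,-.044,.19],.025)"
```

```text
t 1.6 pos [0.5327 0.0412 0.2838] F [0.44 1.04 0.6 ] w 0.002
offset [-0.0866  0.0457  0.0938] ang [ 0.001 -0.001  0.005]
```

Request:
drive_tool([
  {"gripper": 255, "offset": [-0.03, 0.015, 0.03], "angular": [0, 0, 0.005]},
  {"gripper": 255, "offset": [-0.06, 0.03, 0.06], "angular": [0, 0, 0.005]},
  {"gripper": 255, "offset": [-0.086, 0.045, 0.094], "angular": [0, 0, 0.005]},
  {"gripper": 255, "offset": [-0.086, 0.045, 0.094], "angular": [0, 0, 0.005]},
  {"gripper": 255, "offset": [-0.086, 0.045, 0.094], "angular": [0, 0, 0.005]},
])

```text
t: 2.1
eef_pos: [0.5793, -0.0424, 0.1888]
tool_rot: [-0.001, 0.697, 0.717, -0.001]
contact_force: [-0.4, 0.3, 0.5]
gripper_width: -0.002
grasp_force: 0.0
```

```bash
python3 -c "
from h import *
delta([.581,-.044,.14],.025)
s=optics.read_camera('scene');t=optics.read_camera('top')
cv2.imwrite('pics/c2.png',np.vstack([cv2.resize(s[120:260,180:340],None,fx=3,fy=3,interpolation=2)[:,:480],cv2.resize(t[140:225,200:360],None,fx=3,fy=3)])[:,:][:660])
import os;i=cv2.imread('pics/c2.png');cv2.imwrite('pics/c2.png',cv2.resize(i,None,fx=.85,fy=.85))"
```

```text
t 2.1 pos [ 0.5793 -0.0424  0.1888] F [-0.41  0.34  0.54] w -0.002
offset [-0.0016  0.0018  0.0488] ang [-0.003  0.001  0.003]
```

View pics/c2.png

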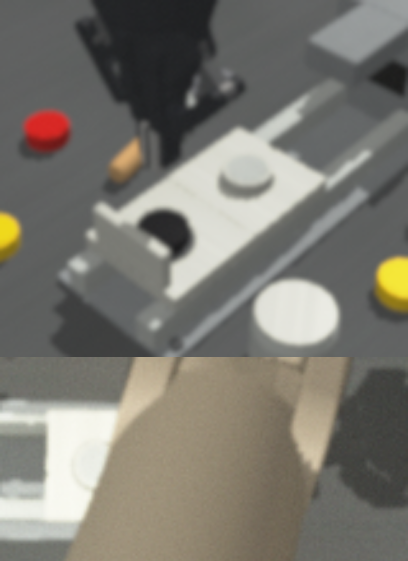

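The fingertips hang above the button: tip at about scene pixel (245,185), button at (245,211), lip just on the near side. The disc sits in its recess, and nothing has been touched.

Request:
drive_tool([
  {"gripper": 255, "offset": [-0.008, 0.001, 0.012], "angular": [0, 0, 0]},
  {"gripper": 255, "offset": [-0.008, 0.001, 0.024], "angular": [0, 0, 0]},
  {"gripper": 255, "offset": [-0.008, 0.001, 0.034], "angular": [0, 0, 0]},
  {"gripper": 255, "offset": [-0.008, 0.001, 0.039], "angular": [0, 0, 0]},
  {"gripper": 255, "offset": [-0.008, 0.001, 0.039], "angular": [0, 0, 0]},
])

```text
t: 2.7
eef_pos: [0.5805, -0.0494, 0.1498]
tool_rot: [-0.001, 0.697, 0.717, -0.001]
contact_force: [-0.2, -0.1, -0.1]
gripper_width: 0.002
grasp_force: 0.0
```

```bash
python3 -c "
from h import *
delta([.581,-.050,.132],.025)
s=optics.read_camera('scene')
cv2.imwrite('pics/c3.png',cv2.resize(s[150:260,200:320],None,fx=4,fy=4,interpolation=2))"
```

```text
t 2.7 pos [ 0.5805 -0.0494  0.1498] F [-0.17 -0.14 -0.09] w 0.002
offset [-0.0006  0.0005  0.0178] ang [-0.002 -0.     0.006]
```

View pics/c3.png

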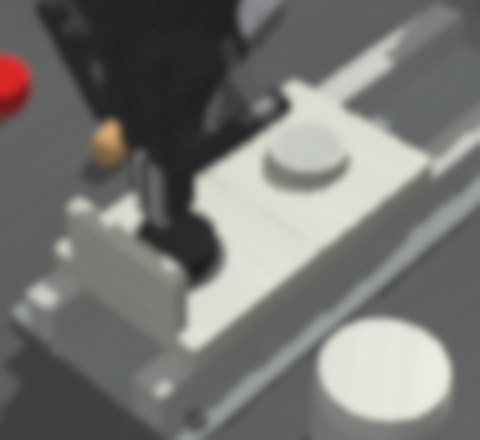

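The tip is just above the rear half of the button (crop about (165,220)) and clear of the lip. Next I press down slowly.

Request:
drive_tool([
  {"gripper": 255, "offset": [0, 0, 0.005], "angular": [0, 0, 0]},
  {"gripper": 255, "offset": [0, 0, 0.01], "angular": [0, 0, 0]},
  {"gripper": 255, "offset": [0, 0, 0.014], "angular": [0, 0, 0]},
  {"gripper": 255, "offset": [0, 0, 0.016], "angular": [0, 0, 0]},
  {"gripper": 255, "offset": [0, 0, 0.016], "angular": [0, 0, 0]},
])

```text
t: 3.25
eef_pos: [0.5809, -0.0497, 0.1345]
tool_rot: [-0.0, 0.697, 0.717, -0.0]
contact_force: [0.4, 0.5, -0.2]
gripper_width: 0.001
grasp_force: 0.0
```

Request:
drive_tool([
  {"gripper": 255, "offset": [0, 0, 0.002], "angular": [0, 0, 0]},
  {"gripper": 255, "offset": [0, 0, 0.004], "angular": [0, 0, 0]},
  {"gripper": 255, "offset": [0, 0, 0.004], "angular": [0, 0, 0]},
])

```text
t: 3.55
eef_pos: [0.5813, -0.0497, 0.131]
tool_rot: [0.0, 0.697, 0.717, 0.0]
contact_force: [0.5, -0.2, 1.9]
gripper_width: 0.004
grasp_force: 1.2
```

Request:
drive_tool([
  {"gripper": 255, "offset": [0, 0, 0.003], "angular": [0, 0, 0]},
  {"gripper": 255, "offset": [0, 0, 0.006], "angular": [0, 0, 0]},
  {"gripper": 255, "offset": [0, 0, 0.007], "angular": [0, 0, 0]},
  {"gripper": 255, "offset": [0, 0, 0.007], "angular": [0, 0, 0]},
])

```text
t: 3.95
eef_pos: [0.5813, -0.0498, 0.124]
tool_rot: [0.0, 0.697, 0.717, 0.0]
contact_force: [-0.7, -0.3, 6.0]
gripper_width: 0.002
grasp_force: 2.7
```

Request:
drive_tool([
  {"gripper": 255, "offset": [0, 0, 0.001], "angular": [0, 0, 0]},
  {"gripper": 255, "offset": [0, 0, 0.001], "angular": [0, 0, 0]},
])

```text
t: 4.15
eef_pos: [0.5814, -0.0498, 0.1236]
tool_rot: [0.0, 0.697, 0.717, 0.0]
contact_force: [-2.7, 0.3, 10.6]
gripper_width: -0.003
grasp_force: 5.3
```

Button fully down, 10.6 N. Now I push along the rails (tool +x).

Request:
drive_tool([
  {"gripper": 255, "offset": [0.003, 0, 0], "angular": [0, 0, 0]},
  {"gripper": 255, "offset": [0.008, 0, 0], "angular": [0, 0, 0]},
  {"gripper": 255, "offset": [0.014, 0, 0], "angular": [0, 0, 0]},
  {"gripper": 255, "offset": [0.02, 0, 0], "angular": [0, 0, 0]},
  {"gripper": 255, "offset": [0.026, 0, 0], "angular": [0, 0, 0]},
])

```text
t: 4.65
eef_pos: [0.5809, -0.0247, 0.1237]
tool_rot: [0.001, 0.697, 0.717, 0.0]
contact_force: [-1.5, -1.2, 9.2]
gripper_width: -0.001
grasp_force: 4.5
```

```bash
python3 -c "
from h import *
delta([.578,.080,.1235],.025)
s=optics.read_camera('scene')
cv2.imwrite('pics/c4.png',cv2.resize(s[130:260,200:340],None,fx=4,fy=4,interpolation=2))"
```

```text
t 4.65 pos [ 0.5809 -0.0247  0.1237] F [-1.48 -1.19  9.23] w -0.001
offset [1.047e-01 0.000e+00 1.000e-04] ang [0.002 0.001 0.004]
```

View pics/c4.png

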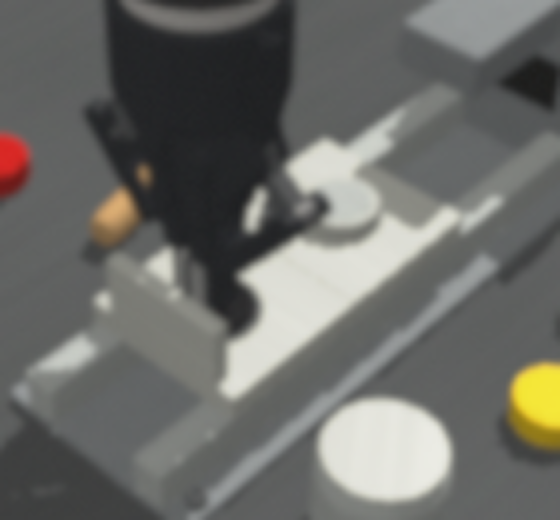

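The carriage moved about 25 mm with the tip: lip corner now at crop (110,265), disc still in its recess. I keep going.

Request:
drive_tool([
  {"gripper": 255, "offset": [0.006, 0, 0], "angular": [0, 0, 0]},
  {"gripper": 255, "offset": [0.013, 0, 0], "angular": [0, 0, 0]},
  {"gripper": 255, "offset": [0.02, 0, 0], "angular": [0, 0, 0]},
  {"gripper": 255, "offset": [0.027, 0, 0], "angular": [0, 0, 0]},
  {"gripper": 255, "offset": [0.034, 0, 0], "angular": [0, 0, 0]},
])

```text
t: 5.2
eef_pos: [0.5803, 0.0094, 0.1237]
tool_rot: [0.001, 0.697, 0.717, 0.0]
contact_force: [0.4, -2.4, 7.0]
gripper_width: 0.004
grasp_force: 3.9
```

Request:
drive_tool([
  {"gripper": 255, "offset": [0.007, 0, 0], "angular": [0, 0, 0]},
  {"gripper": 255, "offset": [0.014, 0, 0], "angular": [0, 0, 0]},
  {"gripper": 255, "offset": [0.021, 0, 0], "angular": [0, 0, 0]},
  {"gripper": 255, "offset": [0.028, 0, 0], "angular": [0, 0, 0]},
  {"gripper": 255, "offset": [0.035, 0, 0], "angular": [0, 0, 0]},
])

```text
t: 5.7
eef_pos: [0.5796, 0.0445, 0.1237]
tool_rot: [0.001, 0.697, 0.717, 0.001]
contact_force: [0.8, -1.9, 5.9]
gripper_width: -0.003
grasp_force: 3.3
```

Request:
drive_tool([
  {"gripper": 255, "offset": [0.003, 0, 0.0008], "angular": [0, 0, 0]},
  {"gripper": 255, "offset": [0.008, 0, 0.0008], "angular": [0, 0, 0]},
  {"gripper": 255, "offset": [0.014, 0, 0.0008], "angular": [0, 0, 0]},
  {"gripper": 255, "offset": [0.02, 0, 0.0008], "angular": [0, 0, 0]},
  {"gripper": 255, "offset": [0.026, 0, 0.0008], "angular": [0, 0, 0]},
])

```text
t: 6.2
eef_pos: [0.5792, 0.0705, 0.1236]
tool_rot: [0.001, 0.697, 0.717, 0.001]
contact_force: [0.2, -1.8, 11.0]
gripper_width: 0.002
grasp_force: 6.3
```

Request:
drive_tool([
  {"gripper": 255, "offset": [0.003, 0, 0.0003], "angular": [0, 0, 0]},
  {"gripper": 255, "offset": [0.006, 0, 0.0003], "angular": [0, 0, 0]},
  {"gripper": 255, "offset": [0.009, 0, 0.0003], "angular": [0, 0, 0]},
  {"gripper": 255, "offset": [0.011, 0, 0.0003], "angular": [0, 0, 0]},
])

```text
t: 6.6
eef_pos: [0.5791, 0.0806, 0.1236]
tool_rot: [0.002, 0.697, 0.717, 0.001]
contact_force: [-1.1, -6.9, 15.0]
gripper_width: -0.0
grasp_force: 7.5
```

Request:
drive_tool([
  {"gripper": 255, "offset": [0.001, 0, 0], "angular": [0, 0, 0]},
  {"gripper": 255, "offset": [0.002, 0, 0], "angular": [0, 0, 0]},
  {"gripper": 255, "offset": [0.002, 0, 0], "angular": [0, 0, 0]},
])

```text
t: 6.9
eef_pos: [0.579, 0.0807, 0.1236]
tool_rot: [0.003, 0.698, 0.716, 0.0]
contact_force: [-0.9, -8.7, 15.2]
gripper_width: 0.0
grasp_force: 7.6
```

```bash
python3 -c "
from h import *
delta([.578,.080,.1235],.025)
s=optics.read_camera('scene')
cv2.imwrite('pics/c5.png',cv2.resize(s[100:240,220:370],None,fx=4,fy=4,interpolation=2))"
```

```text
t 6.9 pos [0.579  0.0807 0.1236] F [-0.88 -8.66 15.25] w 0.0
offset [-0.0007 -0.0011  0.0001] ang [0.005 0.004 0.002]
```

View pics/c5.png

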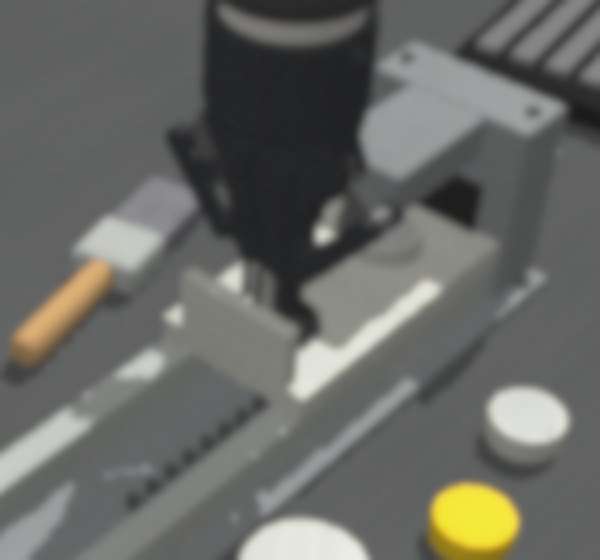

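The carriage is against the column: stalled at 130.5 mm with −8.7 N, disc under the head. I lift straight up.

Request:
drive_tool([
  {"gripper": 255, "offset": [-0.001, 0, -0.003], "angular": [0, 0, 0]},
  {"gripper": 255, "offset": [-0.001, 0, -0.007], "angular": [0, 0, 0]},
  {"gripper": 255, "offset": [-0.001, 0, -0.012], "angular": [0, 0, 0]},
  {"gripper": 255, "offset": [-0.003, 0, -0.03], "angular": [0, 0, 0]},
  {"gripper": 255, "offset": [-0.004, 0, -0.06], "angular": [0, 0, 0]},
])

```text
t: 7.45
eef_pos: [0.5752, 0.081, 0.1803]
tool_rot: [-0.002, 0.696, 0.718, -0.002]
contact_force: [0.8, 0.0, -0.1]
gripper_width: -0.003
grasp_force: 0.0
```

Request:
drive_tool([
  {"gripper": 255, "offset": [-0.01, 0, -0.04], "angular": [0, 0, 0]},
  {"gripper": 255, "offset": [-0.04, -0.02, -0.07], "angular": [0, 0, 0]},
  {"gripper": 255, "offset": [-0.08, -0.04, -0.09], "angular": [0, 0, 0]},
  {"gripper": 255, "offset": [-0.12, -0.05, -0.1], "angular": [0, 0, 0]},
  {"gripper": 255, "offset": [-0.12, -0.05, -0.1], "angular": [0, 0, 0]},
])

```text
t: 7.95
eef_pos: [0.5292, -0.0467, 0.2835]
tool_rot: [0.001, 0.7, 0.715, 0.0]
contact_force: [-0.9, -0.5, -0.2]
gripper_width: -0.002
grasp_force: 0.0
```

```bash
python3 -c "
from h import *
delta([.578,.080,.1235],.025)
s=optics.read_camera('scene')
cv2.imwrite('pics/c6.png',cv2.resize(s[100:240,220:370],None,fx=4,fy=4,interpolation=2))"
```

```text
t 7.95 pos [ 0.5292 -0.0467  0.2835] F [-0.87 -0.52 -0.18] w -0.002
offset [0.1257 0.0513 0.16  ] ang [ 0.002  0.    -0.005]
```

View pics/c6.png

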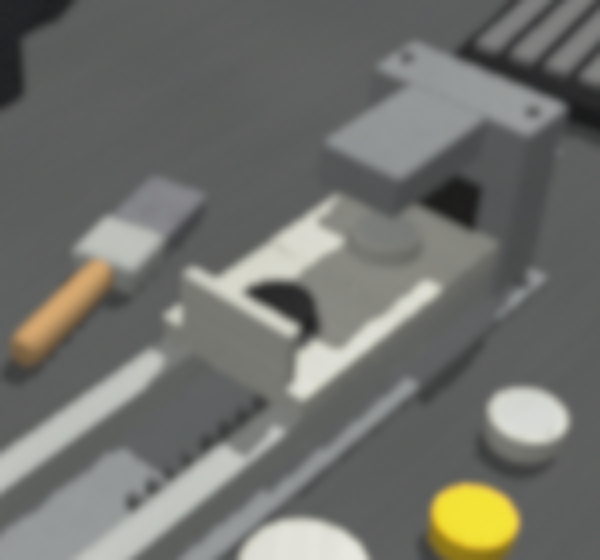

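The carriage stands at the stop with the button up (crop about (285,300)). The disc is under the head, the bystanders are unmoved and the arm is clear.

```bash
python3 -c "
from station import bot
print(bot.hand_in())"
```

```text
the job is handed in; nothing more can be done
None
```

The carriage is up against the end stop and locked with its button up, the sample disc sits under the spark head, nothing else was moved, and the job was handed in at about 8 s of the 38 s limit (no verdict was returned).

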